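# Snap the parts-case lid shut all round

## Robot

A 6-joint arm with a two-finger parallel gripper is mounted at the origin on the work surface. World frame = base frame: x ahead of the robot, y to its left, z up, the work surface at z = 0. Lengths are in m, angles in degrees, forces in N, time in s.
With the tool pointing down it reaches from about 0.25 to 0.725 m from the base axis. Payload 9.7 kg.
Tool frame: the origin (TCP) lies between the finger pads; the fingertips stand 11 mm ahead of it and the grasp point (between the pads) lies 8 mm behind it; z points along the fingers, y is the direction in which the jaws open and shut (so a half turn about z gives the same grasp; the last joint's range is limited). The gripper opens to 85 mm and grips with 20 to 120 N. Pads are 22 mm wide; open, the fingers measure 114 mm over their backs; the gripper's body (76 mm by 85 mm) begins 54 mm behind the grasp point. The pads swing forward as they close: fully open they stand 13 mm farther back than shut.
Start: joints at [0, 4.979, 10.078, 95.1, 0, 90], TCP at [0.55, -0, 0.242] pointing down, gripper open.
Joint ranges: [-179.16, 179.16], [-48.56, 103.87], [-65.8, 70.77], [-126.05, 130.52], [-82.76, 87.17], [-180, 180]. Speed limits (degrees/s): [127.2, 127.2, 147.25, 180, 180, 180].

## Interface

Orientations are given as [roll, pitch, yaw] about the fixed x, y, z axes, in that order (R = Rz(yaw) Ry(pitch) Rx(roll)).
In Python, from workcell import bot gives the robot as it stands.
- The arm moves only by the tool play_rows, never from a script. Its argument "targets" is a list of rows, each an object of numbers: "fingers": the gripper command: -1 is shut, 1 is fully open, values between are in proportion; "x", "y", "z": the shift along the tool's x, y, z in m; "wx", "wy", "wz": the turn, a rotation vector about the tool's x, y, z in degrees. In form: [{"fingers": .., "x": .., "y": .., "z": .., "wx": .., "wy": .., "wz": ..}, ...]. A call has 1 to 20 rows; each row is the pose to reach, as a shift and turn from the pose commanded when the call began, along the tool's axes at that moment; what a row does not reach only later rows make up. A row lasts 1/12 s, in which the tool goes at most 41.7 mm and 7.16 degrees, less where a joint would pass 70% of its speed; a pose out of reach is approached as far as the arm can. A call with a gripper value outside its range is refused whole. The fingers move at their own pace and stop on an object; "grip_force" is the grip in N (left out, the last holds). Time passes only in rows, so rows that repeat a pose let the fingers close. It gives the time, the measured TCP pose, the force and the opening at its end, in the units of the state.
- bot.get_obs(): the state, without advancing time (a new reading comes with each control period).
- bot.camera(name): name is "scene" or "side" or "wrist"; returns (picture, depth): 420x560x3 uint8, blue, green, red; 420x560 float32, m along the optical axis (not along the pixel's ray), 0 where there is no reading.
- bot.get_calibration(name): a dict with "fx", "fy", "cx", "cy" (pixels), "camera_from_world" (4x4, takes a point from world to camera coordinates). Camera axes: x right, y down, z forward; pixel columns grow to the right and rows downward; lengths in m; the calibration is good to about 2 mm. A picture is of the moment at which its call begins: read the wrist's pose just before it. get_calibration takes no time and is no camera call; for the wrist camera it gives the pose at the moment of the call.
- bot.job_done(): hands the job in, once; it reports no verdict.
Trained networks look in the newest picture that a camera, given by its name, has taken for a name from the list of things; names that differ only in an ending like _2 or _b are one class to them, and where a whole thing is asked for, a point or a joint stands for the part that bears it (a point fixed in the world has none). Each returns a list of dicts, best first, with "confidence" (0 to 1); they miss things now and then, are a little off and sometimes report something else, mostly with a low value. They report only what shows in the picture. A call takes as long as a camera call.
- bot.look_for(query, camera): "extent" ([left, top, right, bottom] in pixels, round what is visible of it).
- bot.outline_of(query, camera): "region" (420x560 bool, what is visible of it) and "extent" ([left, top, right, bottom] in pixels, round what is visible of it).
- bot.place_of(query, camera): "point" ([row, column] in pixels: a listed point, or the origin of a listed thing).
The state is a dict: "time": time; "q": joint angles; "qd": joint speeds; "joint_efforts": joint torques, N m; "ee_pos": TCP position; "tcp_rot": TCP orientation; "wrist_force": force on the tool from outside, world axes, zero at the start; "torque": the same for the moment, N m; "opening": finger opening in m.
Only numpy, scipy, OpenCV 4.12 (cv2) and the standard library are available. Lean on these libraries where they do the work, as an engineer would, in place of code of your own. Each camera call takes 0.05 s, during which the arm holds its last target.

## Task

Press down round the rim of the parts case's lid, the case that stands in the open with a steel nut on its lid, section by section with the fingertips, until all six sections have clicked shut and lie flush. Some may be shut already. Grasp and lift nothing: the nut stays standing on the lid, and the other things lying about are left undisturbed.

Things in the scene. Friction and masses are not known exactly. Their poses are not given: they have to be found in the camera images.
- case: Black plastic small-parts case with a plain white lid, held to the bench by steel clips at its foot, so it does not move: 130 x 190 mm, 62 mm high. Origin at the centre of its underside; z up, x along its 130 mm side (away from the robot, give or take a yaw of up to 0.6 rad), y along its 190 mm side (to the left).
- lid_centre (a point): Centre, on top, of the lid's flat panel (70 x 130 mm, 62 mm above the case's underside). Six hinged rim sections surround it: two on each long side (30 mm wide, 92 long), one on each short end (30 wide, 66 long). An open section slopes up and outwards, its outer edge 9 mm above the panel; a shut one is level and flush with it.
- near_right (a joint): Rim section on the long near side, right half (seen from the robot): swing in rad, 0 open (sloping up 17 degrees), 0.30 shut and flush. Springs back open before half-way (0.15), clicks shut by itself beyond it and stays; about 7 to 10 N straight down at its pressing point takes it over. Starts open.
- near_right_press (a point): Pressing point of that section: middle of its length, on its top face, 20 mm out from its hinge line (moves with it: 6 mm down from open to shut). When shut it lies at about (-53, -48, 62) mm in the case's frame.
- near_left (a joint): Rim section on the long near side, left half (seen from the robot): swing in rad, 0 open (sloping up 17 degrees), 0.30 shut and flush. Springs back open before half-way (0.15), clicks shut by itself beyond it and stays; about 7 to 10 N straight down at its pressing point takes it over. May be shut already at the start.
- near_left_press (a point): Pressing point of that section: middle of its length, on its top face, 20 mm out from its hinge line (moves with it: 6 mm down from open to shut). When shut it lies at about (-53, 48, 62) mm in the case's frame.
- far_right (a joint): Rim section on the long far side, right half (seen from the robot): swing in rad, 0 open (sloping up 17 degrees), 0.30 shut and flush. Springs back open before half-way (0.15), clicks shut by itself beyond it and stays; about 7 to 10 N straight down at its pressing point takes it over. May be shut already at the start.
- far_right_press (a point): Pressing point of that section: middle of its length, on its top face, 20 mm out from its hinge line (moves with it: 6 mm down from open to shut). When shut it lies at about (53, -48, 62) mm in the case's frame.
- far_left (a joint): Rim section on the long far side, left half (seen from the robot): swing in rad, 0 open (sloping up 17 degrees), 0.30 shut and flush. Springs back open before half-way (0.15), clicks shut by itself beyond it and stays; about 7 to 10 N straight down at its pressing point takes it over. Starts open.
- far_left_press (a point): Pressing point of that section: middle of its length, on its top face, 20 mm out from its hinge line (moves with it: 6 mm down from open to shut). When shut it lies at about (53, 48, 62) mm in the case's frame.
- end_right (a joint): Rim section on the right short end (seen from the robot): swing in rad, 0 open (sloping up 17 degrees), 0.30 shut and flush. Springs back open before half-way (0.15), clicks shut by itself beyond it and stays; about 7 to 10 N straight down at its pressing point takes it over. Starts open.
- end_right_press (a point): Pressing point of that section: middle of its length, on its top face, 20 mm out from its hinge line (moves with it: 6 mm down from open to shut). When shut it lies at about (0, -85, 62) mm in the case's frame.
- end_left (a joint): Rim section on the left short end (seen from the robot): swing in rad, 0 open (sloping up 17 degrees), 0.30 shut and flush. Springs back open before half-way (0.15), clicks shut by itself beyond it and stays; about 7 to 10 N straight down at its pressing point takes it over. May be shut already at the start.
- end_left_press (a point): Pressing point of that section: middle of its length, on its top face, 20 mm out from its hinge line (moves with it: 6 mm down from open to shut). When shut it lies at about (0, 85, 62) mm in the case's frame.
- nut: Steel union nut standing as a sample on the middle of the lid panel: 30 mm across, 24 mm high, origin at the centre of its underside. To be left standing there.
- socket: Steel socket, 28 mm across, 38 mm high, standing on the bench left of the case; origin at its underside. Leave alone.
- nozzle: Brass nozzle standing on the bench right of the case, 24 mm across, 58 mm high; origin at its underside. Leave alone.
- hexkey: T-handled hex key lying beyond the case, 120 mm long, 16 mm thick; origin at the middle of its handle. Leave alone.
- driver: Screwdriver lying far to the left. Leave alone.
- can: Spray can standing far to the left, 60 mm across, 150 mm high. Leave alone.
- mug: White mug standing far to the right, 80 mm across, 90 mm high. Leave alone.

How it is judged (in metres and radians):
At the end, for the whole second after the job is handed in: All six rim sections clicked shut (each joint above 0.26 of 0.30 rad); the nut upright and at rest on the lid panel; the other six things within 30 mm of where they stood (value of joint each of near_right, near_left, far_right, far_left, end_right, end_left above 0.26 rad and linear speed of nut below 0.02 m/s and horizontal distance between nut and lid_centre below 0.06 m and angle between nut's own z axis and vertical below 0.1 rad and distance of each of socket, nozzle, hexkey, driver, can, mug from where it was at the start of the episode below 0.03 m); the robot touches nothing.
It fails at once if the nut is lifted off the lid, tipped or knocked off it (z of nut in the frame of lid_centre above 0.012 m or z of nut in the frame of lid_centre below -0.012 m or angle between nut's own z axis and vertical above 0.4 rad).
It fails at once if one of the other things is moved more than 30 mm or lifted (distance of any of socket, nozzle, hexkey, driver, can, mug from where it was at the start of the episode above 0.03 m).
It also fails if it takes over 54 s, if anything falls off the work surface, if the arm or the gripper's body presses on something with over 40 N, if the wrist force passes 120 N, or if a joint passes its speed limit or range.

## Working session

There is one attempt and no reset: what is moved stays moved. The work goes in short steps, Python scripts to look and compute and a tool call to move; the robot and the scene stay as the last step left them, time stands still between calls to the robot, and variables do not carry over. Pictures are saved under pics/ and viewed, and the job is handed in when it is done.

Besides the shell and the picture viewer there is one more tool, called after "Request:" by a JSON object that holds its "fn" and its "kwargs", one argument or row to a line. play_rows: Moves the arm, as the interface text tells. Its arguments: {"type":"object","properties":{"targets":{"type":"array","items":{"type":"object","properties":{"fingers":{"type":"number"},"x":{"type":"number"},"y":{"type":"number"},"z":{"type":"number"},"wx":{"type":"number"},"wy":{"type":"number"},"wz":{"type":"number"}}}},"grip_force":{"type":"number"}},"required":["targets"]}

```bash
ls; mkdir -p pics; python3 - <<'E'
from workcell import bot
import cv2,numpy as np
o=bot.get_obs();print(o)
for c in ("scene","side","wrist"):
    p,d=bot.camera(c); cv2.imwrite(f"pics/{c}0.png",p); np.save(f"{c}0.npy",d)
    k=bot.get_calibration(c); print(c,k)
    np.savez(f"{c}0cal.npz",**k)
    print([ (n,[(r['point'],round(r['confidence'],2)) for r in bot.place_of(n,c)[:2]]) for n in ("lid_centre","nut")])
E
```

```text
pics
{'time': 0.0, 'q': array([-4.86611041e-04,  5.01192969e+00,  1.00350897e+01,  9.50986786e+01,
       -2.48054521e-04,  8.99990898e+01]), 'qd': array([ 0.01007043, -0.0181148 , -0.00248779,  0.10186461, -0.06288431,
       -0.10753121]), 'joint_efforts': array([ 7.68234549e-04, -5.20392072e+01,  4.64802504e+01,  1.63646933e-02,
        2.23589603e-05, -6.77332673e-05]), 'ee_pos': array([ 5.49796556e-01, -5.85564968e-06,  2.41580784e-01]), 'tcp_rot': array([-1.79924481e+02,  2.46854627e-04,  9.00004239e+01]), 'wrist_force': array([ 0.01416267,  0.02462343, -0.41140835]), 'torque': array([ 0.05976215, -0.03855662,  0.01827993]), 'opening': 0.08540679966700192}
scene {'fx': 525.4125811117099, 'fy': 525.4125811117099, 'cx': 287.7569008755492, 'cy': 209.73329169955787, 'camera_from_world': array([[-0.31287033,  0.94961829, -0.01836473,  0.15606633],
       [ 0.52737197,  0.15760705, -0.83488851, -0.20059362],
       [-0.78993099, -0.27089688, -0.55011264,  1.87413958],
       [ 0.        ,  0.        ,  0.        ,  1.        ]])}
[('lid_centre', [([231.6, 307.6], 0.8), ([223.4, 460.7
[... 371 characters left out ...]
      ,  0.        ,  0.        ,  1.        ]])}
[('lid_centre', [([221.7, 263.3], 0.76)]), ('nut', [([225.8, 263.1], 0.57)])]
wrist {'fx': 304.1689059948764, 'fy': 304.1689059948764, 'cx': 281.7810128274525, 'cy': 208.46509012122928, 'camera_from_world': array([[ 9.99999765e-01, -1.18614905e-04,  6.74646981e-04,
        -5.49817228e-01],
       [-2.97298480e-04, -9.62450616e-01,  2.71456668e-01,
        -3.56428378e-02],
       [ 6.17115596e-04, -2.71456805e-01, -9.62450426e-01,
         3.77521614e-01],
       [ 0.00000000e+00,  0.00000000e+00,  0.00000000e+00,
         1.00000000e+00]])}
[('lid_centre', [([119.7, 295.8], 0.83)]), ('nut', [([102.4, 293.7], 0.92), ([182.2, 264.1], 0.42)])]
```

View pics/scene0.png

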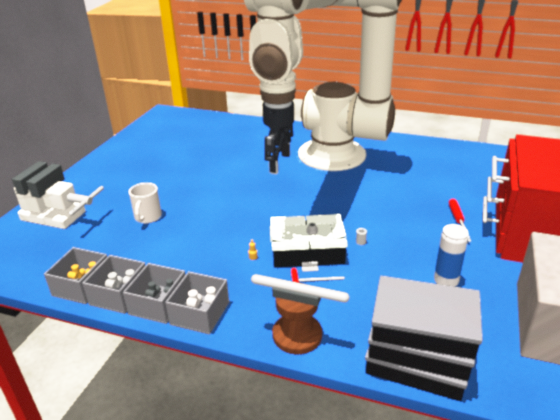

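View pics/side0.png

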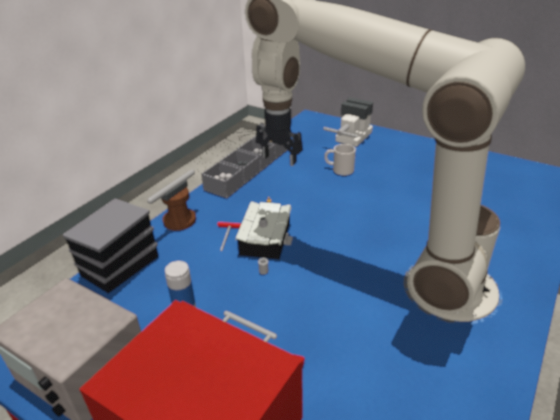

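View pics/wrist0.png

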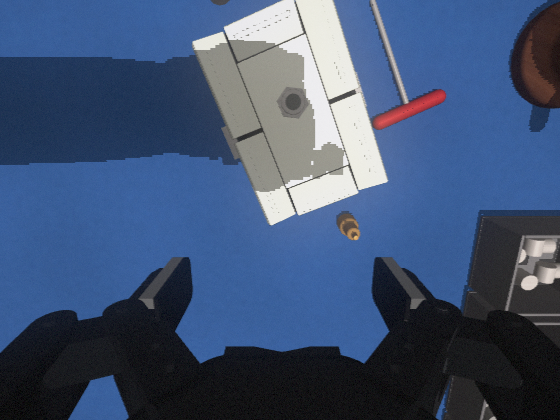

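The wrist view shows the case at top (lid from about (195,45) to (385,180)), nut at (293,100), nozzle at (348,225) close to the right end, and the hex key at (405,110). I'll turn the depth into a height map.

```bash
cat > h.py <<'E'
import numpy as np,cv2
def cloud(d,k):
    v,u=np.mgrid[0:420,0:560]
    P=np.stack([(u-k['cx'])/k['fx']*d,(v-k['cy'])/k['fy']*d,d],-1)
    T=np.linalg.inv(k['camera_from_world'])
    return P@T[:3,:3].T+T[:3,3]
def proj(p,k):
    T=k['camera_from_world'];c=np.asarray(p)@T[:3,:3].T+T[:3,3]
    return np.stack([c[...,0]/c[...,2]*k['fx']+k['cx'],c[...,1]/c[...,2]*k['fy']+k['cy']],-1)
E
python3 - <<'E'
import numpy as np,cv2
from h import *
for c in ("wrist","side","scene"):
    k=dict(np.load(f"{c}0cal.npz")); d=np.load(f"{c}0.npy"); W=cloud(d,k)
    m=(d>0)&(W[...,2]>.05)&(W[...,2]<.08)&(W[...,0]>.4)&(W[...,0]<.72)&(W[...,1]>0)&(W[...,1]<.3)
    img=cv2.imread(f"pics/{c}0.png"); 
    n,l,s,ce=cv2.connectedComponentsWithStats(m.astype(np.uint8))
    i=1+np.argmax(s[1:,4]); m=l==i
    P=W[m]; r=cv2.minAreaRect((P[:,:2]*1000).astype(np.float32)); print(c,len(P),r,np.percentile(P[:,2],[5,20,40,60,80,95]))
    np.save(c+"P.npy",P)
    # bird view height map 1mm
    B=np.zeros((320,320),np.uint8)
    x=((P[:,0]-.4)*1000).astype(int);y=((.3-P[:,1])*1000).astype(int)
    B[y,x]=np.clip((P[:,2]-.055)/.025*255,1,255)
    cv2.imwrite(f"pics/bird_{c}.png",cv2.resize(cv2.applyColorMap(B,cv2.COLORMAP_JET),(560,560),interpolation=0))
E
```

```text
wrist 24867 ((562.0335083007812, 75.40379333496094), (135.52618408203125, 189.8606414794922), 21.311676025390625) [0.06087537 0.06175025 0.06275382 0.06517465 0.06830777 0.07027496]
side 1619 ((559.450927734375, 77.83552551269531), (133.89564514160156, 196.7381591796875), 20.80246925354004) [0.05685439 0.0612795  0.06342613 0.06561229 0.06850565 0.07162395]
scene 2254 ((565.134521484375, 78.1240234375), (138.792236328125, 191.73074340820312), 21.713485717773438) [0.05581581 0.06125361 0.06312021 0.06536541 0.0683508  0.07130586]
```

View pics/bird_wrist.png

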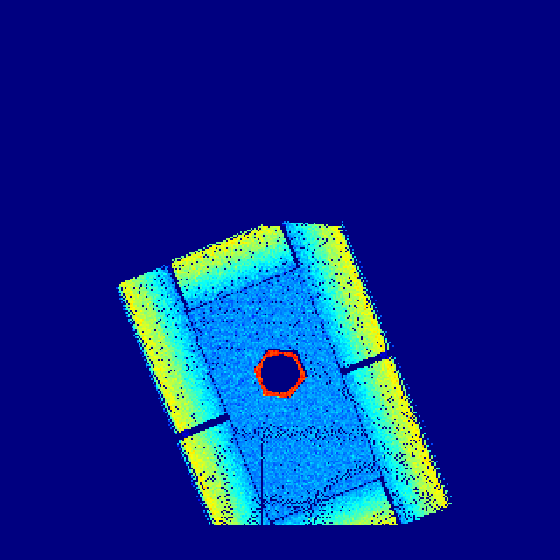

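```bash
cat > fit.py <<'E'
import numpy as np
yaw=np.deg2rad(21.3); c0=np.array([.562,.0754])
P=np.load("wristP.npy")
def loc(P,c,yaw):
    R=np.array([[np.cos(yaw),-np.sin(yaw)],[np.sin(yaw),np.cos(yaw)]]); return (P[:,:2]-c)@R
L=loc(P,c0,yaw)
print("ranges",np.percentile(L[:,0],[.2,99.8]),np.percentile(L[:,1],[.2,99.8]))
S={'near_right':(-53,-48),'near_left':(-53,48),'far_right':(53,-48),'far_left':(53,48),'end_right':(0,-85),'end_left':(0,85)}
R=np.array([[np.cos(yaw),-np.sin(yaw)],[np.sin(yaw),np.cos(yaw)]])
for n,s in S.items():
    s=np.array(s)/1e3; m=np.hypot(*(L-s).T)<.006
    print(n,"z",np.median(P[m,2]) if m.any() else None,m.sum(),"world",c0+R@s)
E
python3 fit.py
```

```text
ranges [-0.06689987  0.06618734] [-0.0927391   0.09293196]
near_right z 0.06801807532948434 112 world [0.53005642 0.01142651]
near_left z 0.0678431588158202 148 world [0.49518431 0.10086886]
far_right z 0.06793661085470548 127 world [0.62881569 0.04993114]
far_left z 0.06801566673974463 158 world [0.59394358 0.13937349]
end_right z 0.06630606344957884 16 world [ 0.59287635 -0.00379375]
end_left z 0.06870911129376162 181 world [0.53112365 0.15459375]
```

All six sections read about 6 mm high, so all are open. My y>0 cut clipped the right end, so I'll refit the pose.

```bash
cat > fit2.py <<'E'
import numpy as np
from h import *
from scipy.optimize import minimize
k=dict(np.load("wrist0cal.npz")); d=np.load("wrist0.npy"); W=cloud(d,k)
m=(d>0)&(W[...,2]>.055)&(W[...,2]<.08)&(W[...,0]>.4)&(W[...,0]<.72)&(W[...,1]>-.1)&(W[...,1]<.3)
P=W[m]
def R(y): return np.array([[np.cos(y),-np.sin(y)],[np.sin(y),np.cos(y)]])
def model(L):
    ax=np.maximum(np.abs(L[:,0])-.035,0); ay=np.maximum(np.abs(L[:,1])-.065,0)
    inend=(ay>0)&(np.abs(L[:,0])<.0335)
    z=.062+np.where(inend,ay,np.where(ax>0,ax,0))*np.tan(.30)
    out=(np.abs(L[:,0])>.064)|(np.abs(L[:,1])>.0955)
    return z,out
def f(p):
    L=(P[:,:2]-p[:2])@R(p[2]); z,out=model(L)
    e=np.minimum(np.abs(P[:,2]-z-p[3]),.004); e[out]=.004
    return e.mean()*1e3
b=None
for y0 in (.34,.37,.4):
    r=minimize(f,[.562,.075,y0,0],method="Nelder-Mead",options=dict(initial_simplex=np.array([[.562,.075,y0,0]]+[[.562+(i==0)*.006,.075+(i==1)*.006,y0+(i==2)*.05,(i==3)*.002] for i in range(4)])))
    if b is None or r.fun<b.fun:b=r
p=b.x; print(p,np.rad2deg(p[2]),b.fun)
L=(P[:,:2]-p[:2])@R(p[2]); print(np.percentile(L[:,0],[.2,99.8]),np.percentile(L[:,1],[.2,99.8]))
S={'near_right':(-53,-48),'near_left':(-53,48),'far_right':(53,-48),'far_left':(53,48),'end_right':(0,-85),'end_left':(0,85)}
for n,s in S.items():
    s=np.array(s)/1e3; mm=np.hypot(*(L-s).T)<.006
    print(n,"z",np.median(P[mm,2]) ,mm.sum(),"world",(p[:2]+R(p[2])@s).round(4))
# neighbours
m=(d>0)&(W[...,2]>.012)&(W[...,0]>.4)&(W[...,0]<.8)&(W[...,1]>-.1)&(W[...,1]<.3)
n,l,s,c=cv2.connectedComponentsWithStats(m.astype(np.uint8))
for i in range(1,n):
    if s[i,4]>40: print(s[i],W[l==i].min(0).round(3),W[l==i].max(0).round(3))
# overlay
img=cv2.imread("pics/wrist0.png")
for n,s in S.items():
    w=p[:2]+R(p[2])@(np.array(s)/1e3); u=proj(np.r_[w,.068],k); cv2.circle(img,tuple(int(t) for t in u),4,(0,0,255),-1)
for xy in ((65,95),(65,-95),(-65,95),(-65,-95)):
    w=p[:2]+R(p[2])@(np.array(xy)/1e3); u=proj(np.r_[w,.071],k); cv2.circle(img,tuple(int(t) for t in u),3,(255,0,0),-1)
cv2.imwrite("pics/ov.png",img)
E
python3 fit2.py
```

```text
[ 5.62315247e-01  7.45555117e-02  3.76950128e-01 -9.27765990e-05] 21.597651394416538 0.7699336821831626
[-0.0668021   0.06610831] [-0.09403286  0.09387274]
near_right z 0.06801807532948434 108 world [0.5307 0.0104]
near_left z 0.06793627778831221 142 world [0.4954 0.0997]
far_right z 0.06800154473457237 128 world [0.6293 0.0494]
far_left z 0.0678485179662684 164 world [0.5939 0.1387]
end_right z 0.06861325151720943 112 world [ 0.5936 -0.0045]
end_left z 0.06845154752787519 172 world [0.531  0.1536]
[  192     0   196   226 27304] [ 0.466 -0.035  0.012] [0.657 0.174 0.088]
[373  90  73  39 903] [0.654 0.062 0.012] [0.732 0.103 0.018]
[338 216  22  24 387] [ 0.62  -0.065  0.012] [ 0.642 -0.043  0.059]
[    0   257   560   163 52435] [ 0.475 -0.014  0.244] [0.624 0.021 0.334]
```

View pics/ov.png

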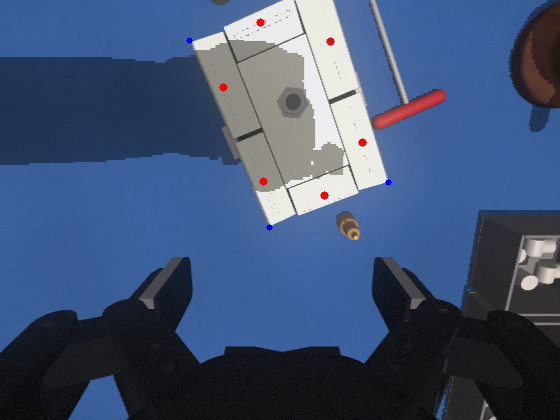

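All six are open, and the overlay points sit on their sections. I'll shut the fingers and move above near_right; tool x is world y, tool y is world x, and tool z points down.

Request:
{"fn": "play_rows", "kwargs": {
  "targets": [
    {"fingers": -1, "x": 0.005, "y": -0.01, "z": 0.03},
    {"fingers": -1, "x": 0.01, "y": -0.019, "z": 0.06},
    {"fingers": -1, "x": 0.01, "y": -0.019, "z": 0.09},
    {"fingers": -1, "x": 0.01, "y": -0.019, "z": 0.12},
    {"fingers": -1, "x": 0.01, "y": -0.019, "z": 0.142},
    {"fingers": -1, "x": 0.01, "y": -0.019, "z": 0.142},
    {"fingers": -1, "x": 0.01, "y": -0.019, "z": 0.142},
    {"fingers": -1, "x": 0.01, "y": -0.019, "z": 0.142},
    {"fingers": -1, "x": 0.01, "y": -0.019, "z": 0.142}
  ]
}}

```text
$.targets[0]: bad value
```

```bash
cat > snap.py <<'E'
import sys
from workcell import bot
from h import *
t=sys.argv[1]
for c in sys.argv[2:]:
    k=bot.get_calibration(c);p,d=bot.camera(c);cv2.imwrite(f"pics/{c}{t}.png",p);np.save(f"{c}{t}.npy",d);np.savez(f"{c}{t}cal.npz",**k)
o=bot.get_obs();print(o['time'],o['ee_pos'],o['tcp_rot'],o['wrist_force'],o['opening'])
E
python3 snap.py 1 wrist
```

```text
0.5 [ 5.49990555e-01 -2.02868529e-05  2.42243551e-01] [-1.79995763e+02  1.71657676e-03  8.99982106e+01] [-0.4224425  -0.33124959  0.12201861] 0.08545558020192569
```

View pics/wrist1.png

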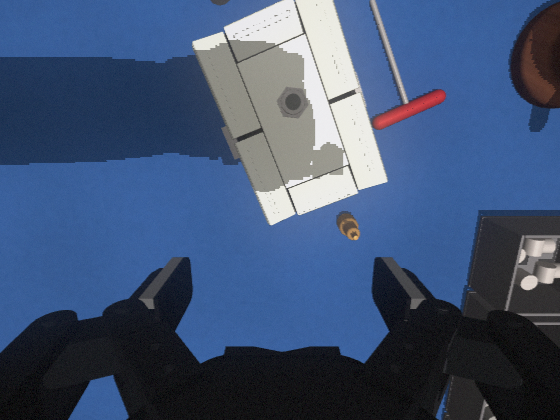

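The call was refused and nothing moved, probably because every row needs all its keys. I'll send complete rows.

Request:
{"fn": "play_rows", "kwargs": {
  "targets": [
    {"fingers": -1, "x": 0.005, "y": -0.01, "z": 0.03, "wx": 0, "wy": 0, "wz": 0},
    {"fingers": -1, "x": 0.01, "y": -0.019, "z": 0.06, "wx": 0, "wy": 0, "wz": 0},
    {"fingers": -1, "x": 0.01, "y": -0.019, "z": 0.09, "wx": 0, "wy": 0, "wz": 0},
    {"fingers": -1, "x": 0.01, "y": -0.019, "z": 0.12, "wx": 0, "wy": 0, "wz": 0},
    {"fingers": -1, "x": 0.01, "y": -0.019, "z": 0.142, "wx": 0, "wy": 0, "wz": 0},
    {"fingers": -1, "x": 0.01, "y": -0.019, "z": 0.142, "wx": 0, "wy": 0, "wz": 0},
    {"fingers": -1, "x": 0.01, "y": -0.019, "z": 0.142, "wx": 0, "wy": 0, "wz": 0},
    {"fingers": -1, "x": 0.01, "y": -0.019, "z": 0.142, "wx": 0, "wy": 0, "wz": 0}
  ]
}}

```text
time: 1.17
ee_pos: [0.5317, 0.01, 0.102]
tcp_rot: [179.9, -0.0, 90.0]
wrist_force: [-0.5, -0.4, 0.6]
opening: -0.0001
```

```bash
python3 snap.py 2 wrist scene
```

```text
1.2667 [0.53206815 0.00999807 0.10239114] [ 1.79831547e+02 -3.63816388e-03  8.99973910e+01] [-0.07724826 -0.74622207 -0.16554249] -0.00011846990091125384
```

View pics/wrist2.png

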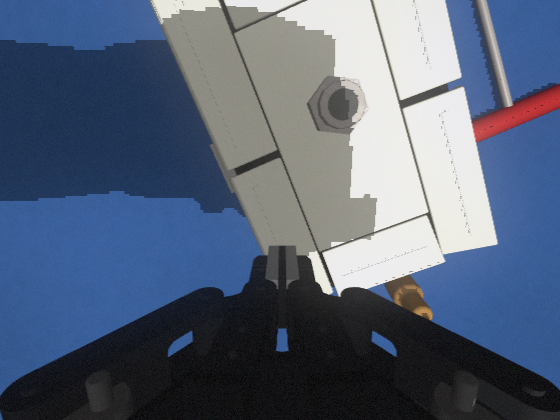

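```bash
python3 - <<'E'
from h import *
k=dict(np.load("wrist2cal.npz"));d=np.load("wrist2.npy");W=cloud(d,k)
m=(d>0)&(d<.25); P=W[m]; P=P[(P[:,1]<.05)&(P[:,2]>.085)&(P[:,2]<.3)]
for a in np.arange(0,.1,.01):
    q=P[(abs(P[:,0]-.532)>=a)&(abs(P[:,0]-.532)<a+.01)]
    if len(q): print(a,len(q),q[:,2].min().round(3),np.percentile(q[:,2],5).round(3), "y",q[:,1].min().round(3),q[:,1].max().round(3))
E
```

```text
0.0 12924 0.094 0.113 y -0.003 0.031
0.01 9636 0.097 0.134 y 0.013 0.031
0.02 6520 0.133 0.141 y 0.0 0.028
0.03 10243 0.136 0.145 y 0.0 0.023
0.04 9923 0.148 0.159 y 0.002 0.023
0.05 5898 0.161 0.168 y 0.012 0.024
0.06 279 0.172 0.175 y 0.017 0.022
```

The linkage 40–50 mm to the side stands at least 57 mm above the tips, so it clears the nut. I'll press near_right.

Request:
{"fn": "play_rows", "kwargs": {
  "targets": [
    {"fingers": -1, "x": 0, "y": -0.001, "z": 0.015, "wx": 0, "wy": 0, "wz": 0},
    {"fingers": -1, "x": 0, "y": -0.001, "z": 0.02, "wx": 0, "wy": 0, "wz": 0},
    {"fingers": -1, "x": 0, "y": -0.001, "z": 0.023, "wx": 0, "wy": 0, "wz": 0},
    {"fingers": -1, "x": 0, "y": -0.001, "z": 0.025, "wx": 0, "wy": 0, "wz": 0},
    {"fingers": -1, "x": 0, "y": -0.001, "z": 0.026, "wx": 0, "wy": 0, "wz": 0}
  ]
}}

```text
time: 1.68
ee_pos: [0.5303, 0.01, 0.0749]
tcp_rot: [180.0, 0.0, 90.0]
wrist_force: [-0.4, -0.4, 0.5]
opening: -0.0001
```

Request:
{"fn": "play_rows", "kwargs": {
  "targets": [
    {"fingers": -1, "x": 0, "y": 0, "z": 0.001, "wx": 0, "wy": 0, "wz": 0},
    {"fingers": -1, "x": 0, "y": 0, "z": 0.002, "wx": 0, "wy": 0, "wz": 0},
    {"fingers": -1, "x": 0, "y": 0, "z": 0.003, "wx": 0, "wy": 0, "wz": 0},
    {"fingers": -1, "x": 0, "y": 0, "z": 0.003, "wx": 0, "wy": 0, "wz": 0}
  ]
}}

```text
time: 2.02
ee_pos: [0.5303, 0.01, 0.0729]
tcp_rot: [179.9, -0.0, 90.0]
wrist_force: [-4.5, -0.1, 10.9]
opening: -0.0001
```

Request:
{"fn": "play_rows", "kwargs": {
  "targets": [
    {"fingers": -1, "x": 0, "y": 0, "z": 0.001, "wx": 0, "wy": 0, "wz": 0},
    {"fingers": -1, "x": 0, "y": 0, "z": 0.001, "wx": 0, "wy": 0, "wz": 0}
  ]
}}

```text
time: 2.18
ee_pos: [0.5303, 0.01, 0.0728]
tcp_rot: [179.9, -0.0, 90.0]
wrist_force: [-7.0, -0.7, 19.1]
opening: 0.0
```

Request:
{"fn": "play_rows", "kwargs": {
  "targets": [
    {"fingers": -1, "x": 0, "y": 0, "z": -0.015, "wx": 0, "wy": 0, "wz": 0},
    {"fingers": -1, "x": 0, "y": 0, "z": -0.03, "wx": 0, "wy": 0, "wz": 0},
    {"fingers": -1, "x": 0, "y": 0, "z": -0.03, "wx": 0, "wy": 0, "wz": 0}
  ]
}}

```text
time: 2.43
ee_pos: [0.5313, 0.01, 0.1032]
tcp_rot: [179.8, -0.0, 90.0]
wrist_force: [0.2, -0.0, 0.1]
opening: -0.0001
```

```bash
python3 snap.py 3 side scene wrist; python3 - <<'E'
import cv2,numpy as np
a=cv2.imread("pics/side3.png")[180:280,210:320];b=cv2.imread("pics/scene3.png")[190:280,240:380]
a=cv2.resize(a,(396,360),interpolation=2);b=cv2.resize(b,(400,360),interpolation=2)
cv2.imwrite("pics/c3.png",np.hstack([a,b]))
E
cat > hts.py <<'E'
import sys
from h import *
k=0
p=np.array([.5623,.0746]);y=.377;Rm=np.array([[np.cos(y),-np.sin(y)],[np.sin(y),np.cos(y)]])
S={'near_right':(-1,-48),'near_left':(-1,48),'far_right':(1,-48),'far_left':(1,48),'end_right':(0,-1),'end_left':(0,1)}
t=sys.argv[1]
for c in sys.argv[2:]:
    k=dict(np.load(f"{c}{t}cal.npz"));d=np.load(f"{c}{t}.npy");W=cloud(d,k).reshape(-1,3)[d.ravel()>0]
    L=np.c_[(W[:,:2]-p)@Rm,W[:,2]]; L=L[(L[:,2]>.055)&(L[:,2]<.074)]
    print(c)
    for n,s in S.items():
        if s[0]: m=(L[:,0]*s[0]>.04)&(L[:,0]*s[0]<.062)&(abs(L[:,1]-s[1]/1e3)<.04); r=abs(L[m,0])-.035
        else: m=(L[:,1]*s[1]>.07)&(L[:,1]*s[1]<.092)&(abs(L[:,0])<.028); r=abs(L[m,1])-.065
        if m.sum()>15: a=np.polyfit(r,L[m,2],1); print("  ",n,m.sum(),"slope %.3f z_hinge %.4f zmed %.4f"%(a[0],a[1],np.median(L[m,2])))
        else: print("  ",n,m.sum())
E
python3 hts.py 3 side scene wrist
```

```text
2.5833 [0.52995437 0.00999979 0.09983153] [-1.79989206e+02  1.08376274e-03  8.99984878e+01] [-0.08184765 -0.37370913 -2.12257392] 0.00020496162471310748
side
   near_right 103 slope 0.005 z_hinge 0.0617 zmed 0.0619
   near_left 114 slope 0.334 z_hinge 0.0618 zmed 0.0673
   far_right 113 slope 0.353 z_hinge 0.0617 zmed 0.0677
   far_left 138 slope 0.279 z_hinge 0.0627 zmed 0.0672
   end_right 93 slope 0.252 z_hinge 0.0628 zmed 0.0667
   end_left 63 slope 0.187 z_hinge 0.0640 zmed 0.0674
scene
   near_right 134 slope -0.013 z_hinge 0.0625 zmed 0.0622
   near_left 185 slope 0.241 z_hinge 0.0638 zmed 0.0678
   far_right 100 slope 0.301 z_hinge 0.0619 zmed 0.0667
   far_left 96 slope 0.317 z_hinge 0.0615 zmed 0.0668
   end_right 103 slope 0.333 z_hinge 0.0616 zmed 0.0670
   end_left 113 slope 0.294 z_hinge 0.0622 zmed 0.0669
wrist
   near_right 3062 slope 0.006 z_hinge 0.0616 zmed 0.0617
   near_left 7467 slope 0.317 z_hinge 0.0619 zmed 0.0673
   far_right 6663 slope 0.322 z_hinge 0.0619 zmed 0.0673
   far_left 4240 slope 0.324 z_hinge 0.0618 zmed 0.0669
   end_right 3696 slope 0.324 z_hinge 0.0618 zmed 0.0669
   end_left 253 slope 0.257 z_hinge 0.0621 zmed 0.0639
```

View pics/c3.png

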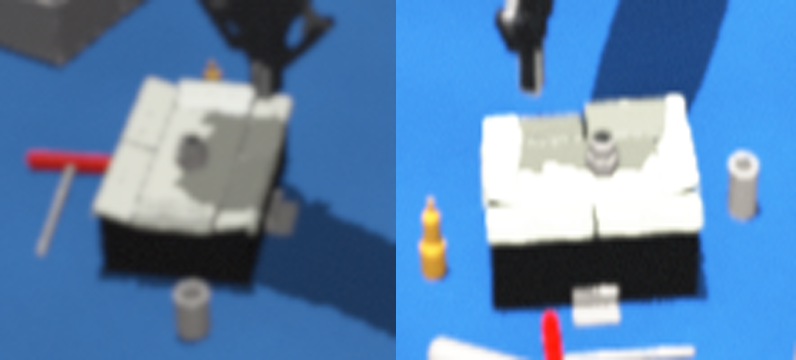

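View pics/wrist3.png

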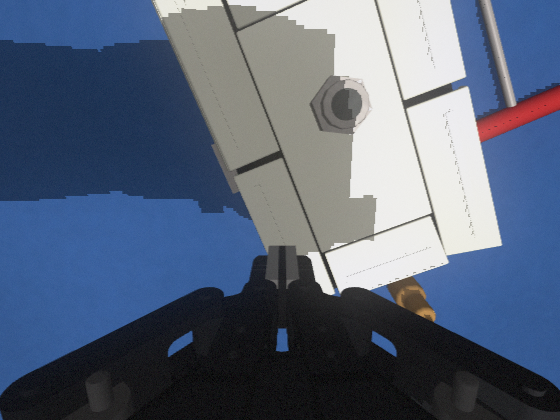

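near_right is shut (slope 0.00 against about 0.32 for the others). Next is near_left, by the same cycle in one call.

Request:
{"fn": "play_rows", "kwargs": {
  "targets": [
    {"fingers": -1, "x": 0.03, "y": -0.012, "z": 0, "wx": 0, "wy": 0, "wz": 0},
    {"fingers": -1, "x": 0.06, "y": -0.024, "z": 0, "wx": 0, "wy": 0, "wz": 0},
    {"fingers": -1, "x": 0.09, "y": -0.035, "z": 0, "wx": 0, "wy": 0, "wz": 0},
    {"fingers": -1, "x": 0.09, "y": -0.035, "z": 0.005, "wx": 0, "wy": 0, "wz": 0},
    {"fingers": -1, "x": 0.09, "y": -0.035, "z": 0.015, "wx": 0, "wy": 0, "wz": 0},
    {"fingers": -1, "x": 0.09, "y": -0.035, "z": 0.02, "wx": 0, "wy": 0, "wz": 0},
    {"fingers": -1, "x": 0.09, "y": -0.035, "z": 0.024, "wx": 0, "wy": 0, "wz": 0},
    {"fingers": -1, "x": 0.09, "y": -0.035, "z": 0.026, "wx": 0, "wy": 0, "wz": 0},
    {"fingers": -1, "x": 0.09, "y": -0.035, "z": 0.028, "wx": 0, "wy": 0, "wz": 0},
    {"fingers": -1, "x": 0.09, "y": -0.035, "z": 0.029, "wx": 0, "wy": 0, "wz": 0},
    {"fingers": -1, "x": 0.09, "y": -0.035, "z": 0.029, "wx": 0, "wy": 0, "wz": 0},
    {"fingers": -1, "x": 0.09, "y": -0.035, "z": 0.029, "wx": 0, "wy": 0, "wz": 0}
  ]
}}

```text
time: 3.58
ee_pos: [0.4949, 0.099, 0.0728]
tcp_rot: [180.0, 0.0, 89.9]
wrist_force: [-9.9, -2.1, 19.1]
opening: 0.0004
```

near_left has bottomed (0.0728, 19 N). On to end_left.

Request:
{"fn": "play_rows", "kwargs": {
  "targets": [
    {"fingers": -1, "x": 0, "y": 0, "z": -0.012, "wx": 0, "wy": 0, "wz": 0},
    {"fingers": -1, "x": 0, "y": 0, "z": -0.029, "wx": 0, "wy": 0, "wz": 0},
    {"fingers": -1, "x": 0.027, "y": 0.018, "z": -0.029, "wx": 0, "wy": 0, "wz": 0},
    {"fingers": -1, "x": 0.054, "y": 0.036, "z": -0.029, "wx": 0, "wy": 0, "wz": 0},
    {"fingers": -1, "x": 0.054, "y": 0.036, "z": -0.024, "wx": 0, "wy": 0, "wz": 0},
    {"fingers": -1, "x": 0.054, "y": 0.036, "z": -0.014, "wx": 0, "wy": 0, "wz": 0},
    {"fingers": -1, "x": 0.054, "y": 0.036, "z": -0.009, "wx": 0, "wy": 0, "wz": 0},
    {"fingers": -1, "x": 0.054, "y": 0.036, "z": -0.005, "wx": 0, "wy": 0, "wz": 0},
    {"fingers": -1, "x": 0.054, "y": 0.036, "z": -0.003, "wx": 0, "wy": 0, "wz": 0},
    {"fingers": -1, "x": 0.054, "y": 0.036, "z": -0.001, "wx": 0, "wy": 0, "wz": 0},
    {"fingers": -1, "x": 0.054, "y": 0.036, "z": 0, "wx": 0, "wy": 0, "wz": 0},
    {"fingers": -1, "x": 0.054, "y": 0.036, "z": 0, "wx": 0, "wy": 0, "wz": 0},
    {"fingers": -1, "x": 0.054, "y": 0.036, "z": 0, "wx": 0, "wy": 0, "wz": 0}
  ]
}}

```text
time: 4.67
ee_pos: [0.5304, 0.153, 0.0728]
tcp_rot: [180.0, 0.0, 89.9]
wrist_force: [-7.1, -3.1, 15.9]
opening: -0.0001
```

end_left has bottomed. On to far_left.

Request:
{"fn": "play_rows", "kwargs": {
  "targets": [
    {"fingers": -1, "x": 0, "y": 0, "z": -0.012, "wx": 0, "wy": 0, "wz": 0},
    {"fingers": -1, "x": 0, "y": 0, "z": -0.029, "wx": 0, "wy": 0, "wz": 0},
    {"fingers": -1, "x": -0.007, "y": 0.03, "z": -0.029, "wx": 0, "wy": 0, "wz": 0},
    {"fingers": -1, "x": -0.015, "y": 0.063, "z": -0.029, "wx": 0, "wy": 0, "wz": 0},
    {"fingers": -1, "x": -0.015, "y": 0.063, "z": -0.024, "wx": 0, "wy": 0, "wz": 0},
    {"fingers": -1, "x": -0.015, "y": 0.063, "z": -0.014, "wx": 0, "wy": 0, "wz": 0},
    {"fingers": -1, "x": -0.015, "y": 0.063, "z": -0.009, "wx": 0, "wy": 0, "wz": 0},
    {"fingers": -1, "x": -0.015, "y": 0.063, "z": -0.005, "wx": 0, "wy": 0, "wz": 0},
    {"fingers": -1, "x": -0.015, "y": 0.063, "z": -0.003, "wx": 0, "wy": 0, "wz": 0},
    {"fingers": -1, "x": -0.015, "y": 0.063, "z": -0.001, "wx": 0, "wy": 0, "wz": 0},
    {"fingers": -1, "x": -0.015, "y": 0.063, "z": 0, "wx": 0, "wy": 0, "wz": 0},
    {"fingers": -1, "x": -0.015, "y": 0.063, "z": 0, "wx": 0, "wy": 0, "wz": 0},
    {"fingers": -1, "x": -0.015, "y": 0.063, "z": 0, "wx": 0, "wy": 0, "wz": 0}
  ]
}}

```text
time: 5.75
ee_pos: [0.593, 0.139, 0.0729]
tcp_rot: [180.0, 0.0, 90.0]
wrist_force: [-6.2, -1.7, 12.1]
opening: -0.0002
```

Next is far_right at (0.629, 0.049), a shift of +0.035 in world x and -0.090 in world y.

Request:
{"fn": "play_rows", "kwargs": {
  "targets": [
    {"fingers": -1, "x": 0, "y": 0, "z": -0.012, "wx": 0, "wy": 0, "wz": 0},
    {"fingers": -1, "x": 0, "y": 0, "z": -0.029, "wx": 0, "wy": 0, "wz": 0},
    {"fingers": -1, "x": -0.03, "y": 0.012, "z": -0.029, "wx": 0, "wy": 0, "wz": 0},
    {"fingers": -1, "x": -0.06, "y": 0.024, "z": -0.029, "wx": 0, "wy": 0, "wz": 0},
    {"fingers": -1, "x": -0.09, "y": 0.035, "z": -0.029, "wx": 0, "wy": 0, "wz": 0},
    {"fingers": -1, "x": -0.09, "y": 0.035, "z": -0.024, "wx": 0, "wy": 0, "wz": 0},
    {"fingers": -1, "x": -0.09, "y": 0.035, "z": -0.014, "wx": 0, "wy": 0, "wz": 0},
    {"fingers": -1, "x": -0.09, "y": 0.035, "z": -0.009, "wx": 0, "wy": 0, "wz": 0},
    {"fingers": -1, "x": -0.09, "y": 0.035, "z": -0.005, "wx": 0, "wy": 0, "wz": 0},
    {"fingers": -1, "x": -0.09, "y": 0.035, "z": -0.003, "wx": 0, "wy": 0, "wz": 0},
    {"fingers": -1, "x": -0.09, "y": 0.035, "z": -0.001, "wx": 0, "wy": 0, "wz": 0},
    {"fingers": -1, "x": -0.09, "y": 0.035, "z": 0, "wx": 0, "wy": 0, "wz": 0},
    {"fingers": -1, "x": -0.09, "y": 0.035, "z": 0, "wx": 0, "wy": 0, "wz": 0},
    {"fingers": -1, "x": -0.09, "y": 0.035, "z": 0, "wx": 0, "wy": 0, "wz": 0}
  ]
}}

```text
time: 6.92
ee_pos: [0.6283, 0.0501, 0.0729]
tcp_rot: [180.0, -0.0, 90.1]
wrist_force: [-6.0, -1.0, 12.7]
opening: 0.0001
```

Last is end_right. The nozzle's top (0.059) stays below the tips.

Request:
{"fn": "play_rows", "kwargs": {
  "targets": [
    {"fingers": -1, "x": 0, "y": 0, "z": -0.012, "wx": 0, "wy": 0, "wz": 0},
    {"fingers": -1, "x": 0, "y": 0, "z": -0.029, "wx": 0, "wy": 0, "wz": 0},
    {"fingers": -1, "x": -0.027, "y": -0.018, "z": -0.029, "wx": 0, "wy": 0, "wz": 0},
    {"fingers": -1, "x": -0.054, "y": -0.035, "z": -0.029, "wx": 0, "wy": 0, "wz": 0},
    {"fingers": -1, "x": -0.054, "y": -0.035, "z": -0.024, "wx": 0, "wy": 0, "wz": 0},
    {"fingers": -1, "x": -0.054, "y": -0.035, "z": -0.014, "wx": 0, "wy": 0, "wz": 0},
    {"fingers": -1, "x": -0.054, "y": -0.035, "z": -0.009, "wx": 0, "wy": 0, "wz": 0},
    {"fingers": -1, "x": -0.054, "y": -0.035, "z": -0.005, "wx": 0, "wy": 0, "wz": 0},
    {"fingers": -1, "x": -0.054, "y": -0.035, "z": -0.003, "wx": 0, "wy": 0, "wz": 0},
    {"fingers": -1, "x": -0.054, "y": -0.035, "z": -0.001, "wx": 0, "wy": 0, "wz": 0},
    {"fingers": -1, "x": -0.054, "y": -0.035, "z": 0, "wx": 0, "wy": 0, "wz": 0},
    {"fingers": -1, "x": -0.054, "y": -0.035, "z": 0, "wx": 0, "wy": 0, "wz": 0},
    {"fingers": -1, "x": -0.054, "y": -0.035, "z": 0, "wx": 0, "wy": 0, "wz": 0}
  ]
}}

```text
time: 8.0
ee_pos: [0.594, -0.0041, 0.0728]
tcp_rot: [180.0, -0.0, 90.1]
wrist_force: [-6.9, 0.3, 15.9]
opening: 0.0001
```

Request:
{"fn": "play_rows", "kwargs": {
  "targets": [
    {"fingers": -1, "x": 0, "y": 0, "z": -0.015, "wx": 0, "wy": 0, "wz": 0},
    {"fingers": -1, "x": 0, "y": 0, "z": -0.04, "wx": 0, "wy": 0, "wz": 0},
    {"fingers": -1, "x": -0.015, "y": -0.02, "z": -0.08, "wx": 0, "wy": 0, "wz": 0},
    {"fingers": -1, "x": -0.03, "y": -0.03, "z": -0.12, "wx": 0, "wy": 0, "wz": 0},
    {"fingers": -1, "x": -0.03, "y": -0.03, "z": -0.16, "wx": 0, "wy": 0, "wz": 0},
    {"fingers": -1, "x": -0.03, "y": -0.03, "z": -0.17, "wx": 0, "wy": 0, "wz": 0},
    {"fingers": -1, "x": -0.03, "y": -0.03, "z": -0.17, "wx": 0, "wy": 0, "wz": 0},
    {"fingers": -1, "x": -0.03, "y": -0.03, "z": -0.17, "wx": 0, "wy": 0, "wz": 0},
    {"fingers": -1, "x": -0.03, "y": -0.03, "z": -0.17, "wx": 0, "wy": 0, "wz": 0}
  ]
}}

```text
time: 8.75
ee_pos: [0.5639, -0.0344, 0.2397]
tcp_rot: [-179.9, -0.0, 90.0]
wrist_force: [-0.4, 0.6, -1.5]
opening: 0.0003
```

```bash
python3 snap.py 4 side scene wrist; python3 hts.py 4 side scene wrist
```

```text
8.9 [ 0.56361898 -0.03463063  0.23950971] [-1.79836626e+02 -1.38653429e-02  9.00284405e+01] [-0.00217668 -0.38193887  0.10028329] -4.001051061753533e-05
side
   near_right 107 slope 0.020 z_hinge 0.0620 zmed 0.0623
   near_left 119 slope -0.037 z_hinge 0.0632 zmed 0.0625
   far_right 108 slope 0.041 z_hinge 0.0617 zmed 0.0623
   far_left 121 slope -0.020 z_hinge 0.0626 zmed 0.0624
   end_right 69 slope 0.024 z_hinge 0.0613 zmed 0.0614
   end_left 86 slope 0.029 z_hinge 0.0616 zmed 0.0620
scene
   near_right 135 slope -0.040 z_hinge 0.0624 zmed 0.0619
   near_left 130 slope 0.007 z_hinge 0.0621 zmed 0.0621
   far_right 165 slope 0.028 z_hinge 0.0617 zmed 0.0621
   far_left 164 slope 0.022 z_hinge 0.0617 zmed 0.0622
   end_right 108 slope -0.012 z_hinge 0.0625 zmed 0.0624
   end_left 104 slope 0.024 z_hinge 0.0615 zmed 0.0619
wrist
   near_right 1790 slope 0.005 z_hinge 0.0616 zmed 0.0617
   near_left 2282 slope 0.005 z_hinge 0.0616 zmed 0.0617
   far_right 1989 slope 0.010 z_hinge 0.0617 zmed 0.0618
   far_left 1232 slope 0.010 z_hinge 0.0616 zmed 0.0618
   end_right 1220 slope 0.009 z_hinge 0.0616 zmed 0.0617
   end_left 174 slope -0.051 z_hinge 0.0620 zmed 0.0616
```

View pics/wrist4.png

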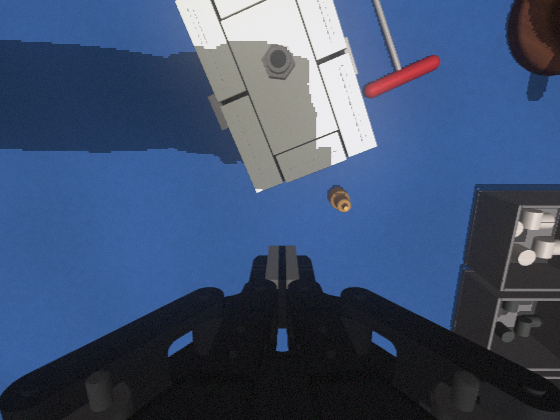

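View pics/scene4.png

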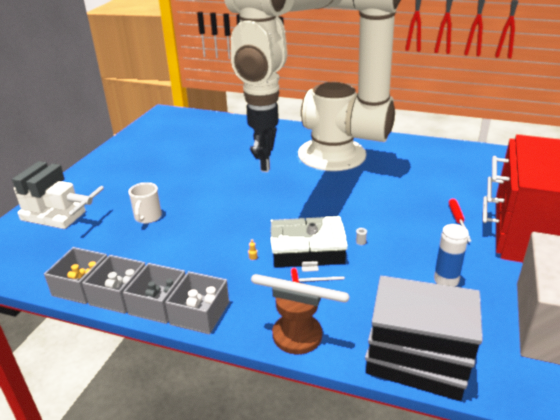

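All six are level in all three cameras, and the nut stands at (278,62) in the wrist view. In the scene view the socket (361,236), nozzle (252,250), mug, can and key haven't moved. I'll hand the job in.

```bash
python3 -c "
from workcell import bot
print(bot.job_done())"
```

```text
the job is handed in; nothing more can be done
None
```

All six rim sections of the lid are pressed shut, and I handed the job in at about 9 s of the 54 s allowed. All six had been open at the start. I pressed each one with the closed fingertips, with about 12–19 N on the wrist at the bottom of each press.

- **Sections:** in the last depth pictures from all three cameras, every section is flush with the panel, at 61–63 mm. The wrist camera reads slopes of about 0.01, down from about 0.32 when open. Only `end_left` read less cleanly there (-0.05), because it was mostly out of view; the scene and side cameras put it at 0.02–0.03.
- **Nut and other things:** by eye, in the wrist and scene pictures, the nut stands upright on the panel and the other things are where they were. I did not measure their positions again.
- **Arm:** it was clear of everything at the end, at about 0.24 m height with no contact force.

One move call was refused at the start because its rows were incomplete. The arm did not move, and I sent it again with full rows.

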